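Free the sagging bolt and hold the test-cage gate ajar

TASK

The bolt on the test cage's gate has sagged behind the bent-up lip of its keeper. Take the bolt by its red knob, lift it clear of the lip and draw it back out of the keeper without wrenching it against the keeper, then pull the spring-closed gate open towards the robot to about 20 degrees. Finish while still holding it ajar by the knob, and leave the other things on the bench where they are.

Things in the scene. Friction and masses are not known exactly. Their poses are not given: they have to be found in the camera images.
- cage: fixed grey bench cage with clear sides and open top, 370 wide (y) x 212 deep x 125 mm high, standing on the bench at a varying place and yaw (within 0.3 rad). Origin: on the bench, in the middle of the gate opening, in the plane of the gate. Its own x points into the cage away from the robot, y along the shut gate towards the hinge (robot's left), z up.
- gate: blue-framed gate in the cage's front, 280 wide, 18 thick, top at 125 mm above the bench. Origin: on the vertical hinge axis at bench height, which is at (0, 140, 0) mm in the cage's frame. Axes as the cage's when shut; the gate extends along its own -y from the hinge. Two guides for the bolt stand on its top, 8 mm wide along y, tops at 166 mm above the bench, at y = -135 and y = -240 mm in the gate's frame; guides and rod are the only things on top of the gate.
- bolt: steel barrel bolt on top of the gate, rod 10 mm thick along the gate's y; it keeps the gate's yaw. Origin: on the rod's axis under the knob; when shut and sagging at 0, -200, 141 mm in the gate's frame. At its far end, 97 to 108 mm along -y from the origin, a nose hangs down to 14 mm below the rod's axis. Upright red knob: round, 18 mm diameter, 42 mm tall, from 28 to 70 mm above the rod's axis, on a thin stem. Weighs 0.14 to 0.28 kg.
- knob (a point): centre axis of the red knob, 50 mm above the rod's axis and 20 mm below the knob's top: 191 mm above the bench while the bolt sags. Axes as the gate's.
- keeper: brass keeper on top of the post beside the gate's free edge (gate's -y end), fixed to the cage, origin and axes as the cage's: two upright cheeks 14 mm apart, 34 mm high, at y = -150 to -180 mm, and an orange bent-up lip across their gate side at y = -145 to -151 mm, 10 mm high. The sagging nose hangs behind the lip, 2 mm above the post; it must rise at least 8 mm (10 to 13 is good) to pass.
- lip (a point): middle of the lip's upper edge, 135 mm above the bench. Axes as the cage's.
- bolt_lift (a joint): m, how far the bolt is raised in its worn guides: 0 sagging (falls back by its own weight), 0.014 the upper stop.
- bolt_draw (a joint): m, how far the bolt is drawn along the gate's +y (towards the hinge): 0 fully in (starts at 0 to 0.004), nose meets the lip at about 0.006 if not lifted, clear of the keeper from 0.024, 0.045 the end stop. Stays where it is left (friction about 1 N).
- gate_swing (a joint): rad, the gate's opening: 0 shut, grows as the free end swings towards the robot (clockwise seen from above), stop at 0.9. A spring shuts it; holding it at 0.35 takes 3 to 4 N at the knob. The bolt in the keeper holds it shut but for 2 mm of play.
- spool: orange solder spool, 64 mm diameter, 36 mm high, upright; origin under its centre. Bystander.
- flux_jar: amber jar, 48 mm diameter, 60 mm high; origin under its centre. Bystander.
- tin: steel tin, 60 mm diameter, 70 mm high; origin under its centre. Bystander.
- driver: blue screwdriver lying on the bench, origin under its middle, along its x. Bystander.
- pedal_box: open orange housing 110 x 65 x 35 mm on the maroon mat; origin under its centre. Bystander.
- ruler: steel rule 200 x 28 x 4 mm flat on the bench; origin under its centre. Bystander.

How it is judged:
By the outcome, as a careful person would: the job done as asked, in the order asked, and still so for the second after the job is handed in, while the arm keeps its last pose, push and grip.
It also fails if it takes over 32 s, if anything falls off the work surface, if the arm or the gripper's body presses on something with over 40 N, if the wrist force passes 120 N, or if a joint passes its speed limit or range.

ROBOT

A 6-joint arm with a two-finger parallel gripper is mounted at the origin on the work surface. World frame = base frame: x ahead of the robot, y to its left, z up, the work surface at z = 0. Lengths are in m, angles in rad, forces in N, time in s.
With the tool pointing down it reaches from about 0.35 to 0.975 m from the base axis. Payload 4.9 kg.
Tool frame: the origin (TCP) lies on the centre line of the jaws, within the pads' length; the fingertips stand 14 mm ahead of it and the grasp point (between the pads) lies 5 mm behind it; z points along the fingers, y is the line along which they close (so a half turn about z gives the same grasp; the last joint's range is limited). The gripper opens to 85 mm and grips with 20 to 120 N. Pads are 22 mm wide; open, the fingers measure 114 mm over their backs; the gripper's body (76 mm by 85 mm) begins 54 mm behind the grasp point. The pads swing forward as they close: fully open they stand 13 mm farther back than shut.
Start: joints at [-1.301, 0.053, 1.613, -0, 1.476, -0.119], TCP at [0.237, -0.578, 0.245] pointing down, gripper open.
Joint ranges: [-3.01, 3.01], [-1.01, 2.22], [0.06, 2.58], [-1.02, 4.17], [0.09, 2.62], [-3.14, 3.14]. Speed limits (rad/s): [2.57, 2.57, 3.14, 3.14, 3.14, 3.14].

INTERFACE

Orientations are given as a unit quaternion [w, x, y, z].
In Python, from plant import * gives the robot as it stands.
- The arm moves only by the tool send_rows, never from a script. Its argument "steps" is a list of rows, each an object with "translation": the shift along the tool's x, y, z in cm, a list of three; "delta_rot": the turn, a rotation vector about the tool's x, y, z in rad, a list of three; "jaw": the finger opening in cm, from 0 to 8.54. In form: [{"translation": [dx, dy, dz], "delta_rot": [rx, ry, rz], "jaw": jaw}, ...]. A call has exactly 8 rows; each row is the pose to reach, as a shift and turn from the pose commanded when the call began, along the tool's axes at that moment; what a row does not reach only later rows make up. A row lasts 1/10 s, in which the tool goes at most 50 mm and 8.59 degrees, less where a joint would pass 70% of its speed; a pose out of reach is approached as far as the arm can. A call with a gripper value outside its range is refused whole. The fingers move at their own pace and stop on an object; the grip force is fixed at half the most. Time passes only in rows, so rows that repeat a pose let the fingers close, or fill a call up. It gives the time, the measured TCP pose, the force, the opening and the grip force at its end, in the units of the state.
- state(): the state, without advancing time (a new reading comes with each control period).
- grab_frame(name): name is "side" or "top" or "wrist"; returns a dict with "pixels" (400x640x3 uint8, blue, green, red), "range_z" (400x640 float32, m along the optical axis (not along the pixel's ray), 0 where there is no reading), "fx", "fy", "cx", "cy" (pixels), "rvec" (rotation vector, rad) and "tvec" (3), from world to camera coordinates, as OpenCV has them. Camera axes: x right, y down, z forward; pixel columns grow to the right and rows downward; lengths in m; the calibration is good to about 2 mm. The wrist camera is an equidistant fisheye: a pixel r from the principal point sees the ray r / f radians off the axis. A picture is of the moment at which its call begins.
- job_done(): hands the job in; it is judged then, once.
The state is a dict: "time": time; "joint_pos": joint angles; "joint_vel": joint speeds; "joint_efforts": joint torques, N m; "tool_pos": TCP position; "tool_rot": TCP orientation; "contact_force": force on the tool from outside, world axes, zero at the start; "ft_torque": the same for the moment, N m; "gripper_width": opening from 0.0 (shut) to 1.0 (fully open); "grasp_force": force on a finger pad.
Only numpy, scipy, OpenCV 4.12 (cv2) and the standard library are available. Lean on these libraries where they do the work, as an engineer would, in place of code of your own. Each camera call takes 0.05 s, during which the arm holds its last target. There are 200 camera calls.

## Working session

There is one attempt and no reset: what is moved stays moved. The work goes in short steps, Python scripts to look and compute and a tool call to move; the robot and the scene stay as the last step left them, time stands still between calls to the robot, and variables do not carry over. Pictures are saved under pics/ and viewed, at most 10 in all, crops included, and the job is handed in when it is done.

Besides the shell and the picture viewer there is one more tool, called after "Call:" as name(argument=value, ...) on one line, values as JSON. send_rows: Moves the arm, as the interface text tells. Its arguments: {"type":"object","properties":{"steps":{"type":"array","items":{"type":"object","properties":{"translation":{"type":"array","items":{"type":"number"}},"delta_rot":{"type":"array","items":{"type":"number"}},"jaw":{"type":"number"}}}}},"required":["steps"]}

```bash
mkdir -p pics; python3 - <<'E'
from plant import *
import cv2,numpy as np
s=state();print(s)
for n in("side","top"):
    f=grab_frame(n);cv2.imwrite(f"pics/{n}0.png",f["pixels"]);np.savez(f"{n}0.npz",**f)
E
```

```text
{'time': 0.0, 'joint_pos': array([-1.30102634e+00,  5.33888228e-02,  1.61427788e+00, -2.46564578e-06,
        1.47599682e+00, -1.18979885e-01]), 'joint_vel': array([-1.54140852e-04,  1.50333545e-03,  1.17791538e-03, -2.00431577e-06,
        2.21463972e-04, -1.47467474e-03]), 'joint_efforts': array([ 7.38995241e-04, -3.93690526e+01, -3.70172310e+01,  4.92860852e-05,
        7.07619387e-03, -4.45878044e-06]), 'tool_pos': array([ 0.23674883, -0.57779051,  0.2440528 ]), 'tool_rot': array([-1.03240228e-03,  9.81168046e-01,  1.93153292e-01, -7.92165090e-05]), 'contact_force': array([ 0.68965658, -0.12003264,  0.60047501]), 'ft_torque': array([ 0.02856903, -0.0308587 , -0.00760195]), 'grasp_force': 0.0, 'gripper_width': 1.00613744036706}
```

View pics/side0.png

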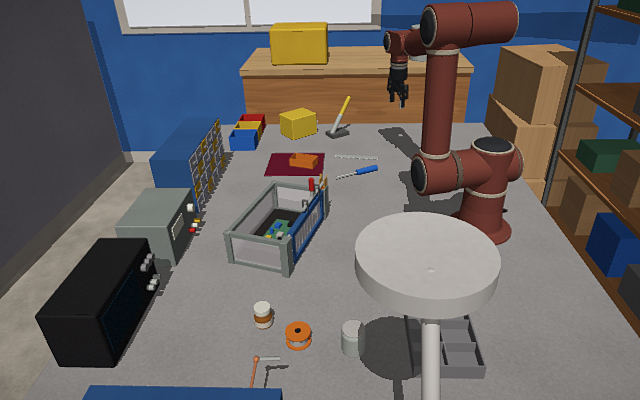

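View pics/top0.png

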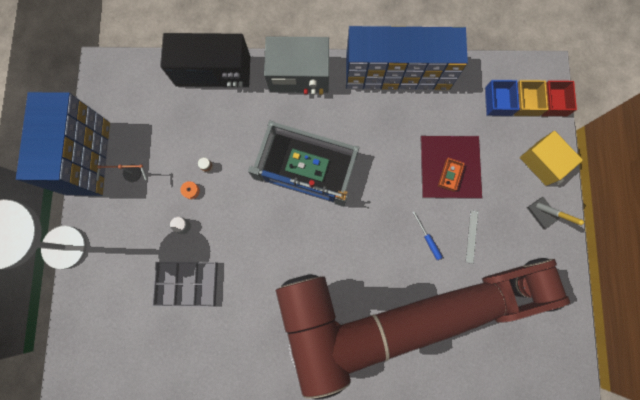

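Side view: red knob at about (311,184), with the brass keeper beside it at (323,182). Top view: knob at about (312,183), keeper at (344,196), and the gate runs from (262,178) to (344,198).

```bash
cat > h.py <<'E'
import cv2,numpy as np
def pts(f):
    v,u=np.mgrid[:400,:640];z=f["range_z"]
    c=np.dstack([(u-f["cx"])/f["fx"]*z,(v-f["cy"])/f["fy"]*z,z])
    R=cv2.Rodrigues(np.array(f["rvec"],float))[0]
    return (c-np.array(f["tvec"]).ravel())@R
def red(f):
    h=cv2.cvtColor(f["pixels"],cv2.COLOR_BGR2HSV);return ((h[...,0]<5)|(h[...,0]>175))&(h[...,1]>190)&(h[...,2]>90)
E
python3 - <<'E'
from h import *
for n in("side","top"):
    f=dict(np.load(n+"0.npz"));P=pts(f);h=cv2.cvtColor(f["pixels"],cv2.COLOR_BGR2HSV)
    x,y,z=P[...,0],P[...,1],P[...,2]
    reg=(x>.4)&(x<.85)&(y>-.3)&(y<.4)&(z>.05)
    m=red(f)&reg&(z>.15)
    print(n,m.sum(),P[m].mean(0).round(4),P[m].min(0).round(3),P[m].max(0).round(3), f["fx"])
    b=(abs(h[...,0].astype(int)-110)<12)&(h[...,1]>150)&reg&(z>.115)&(z<.135)
    q=P[b][:,:2];print("blue",len(q))
    if len(q)>10:
        l=cv2.fitLine(q.astype(np.float32),cv2.DIST_HUBER,0,.01,.01).ravel();print(l,np.arctan2(l[0],-l[1]))
        print(q[q[:,1].argmin()],q[q[:,1].argmax()],)
    o=reg&(z>.128)&(h[...,0]>8)&(h[...,0]<30)&(h[...,1]>100)
    print("brass",o.sum(),P[o].mean(0).round(4))
    g=reg&(z>.118)&(z<.132);q=P[g][:,:2].astype(np.float32);r=cv2.minAreaRect(q);print("rect",r)
    c=f["pixels"][160:220,230:370] if n=="top" else f["pixels"][160:280,210:350]
    cv2.imwrite(f"pics/{n}c.png",cv2.resize(c,None,fx=5 if n=="top" else 4,fy=5 if n=="top" else 4,interpolation=cv2.INTER_CUBIC))
E
```

```text
side 56 [0.5646 0.0424 0.191 ] [0.558 0.03  0.171] [0.571 0.048 0.212] 445.3824219991872
blue 277
[0.29985404 0.9539851  0.58371127 0.11627275] 2.837053
[ 0.5416966  -0.04110586] [0.60974366 0.22262588]
brass 59 [ 0.5324 -0.0615  0.1476]
rect ((0.6655274629592896, 0.06709952652454376), (0.3712006211280823, 0.20372028648853302), 73.19113159179688)<stdin>:7: RuntimeWarning: Mean of empty slice.
  ret = um.true_divide(
Traceback (most recent call last):
ValueError: zero-size array to reduction operation minimum which has no identity
```

```bash
python3 - <<'E'
from h import *
for n in("side","top"):
    f=dict(np.load(n+"0.npz"));P=pts(f);h=cv2.cvtColor(f["pixels"],cv2.COLOR_BGR2HSV)
    R=cv2.Rodrigues(f["rvec"].astype(float))[0];C=-R.T@f["tvec"].ravel();print(n,"cam",C.round(3))
    x,y,z=P[...,0],P[...,1],P[...,2]
    reg=(x>.4)&(x<.85)&(y>-.3)&(y<.4)&(z>.05)
    k=reg&(z>.178)&(abs(y-.04)<.04)&(abs(x-.56)<.04);print("knob",k.sum(),P[k].mean(0).round(4),P[k].min(0).round(3),P[k].max(0).round(3))
    # ray/vertical-axis estimate from pixel centroid of red, at z=.19
    m=((h[...,0]<8)|(h[...,0]>172))&(h[...,1]>130)&reg
    v,u=np.nonzero(m);print("red px",len(u),u.mean(),v.mean(),np.median(P[m],0).round(4))
    for zz in(.191,.211):
        d=R.T@np.array([(u.mean()-f["cx"])/f["fx"],(v.mean()-f["cy"])/f["fy"],1]);print(zz,(C+d*(zz-C[2])/d[2]).round(4))
    g=reg&(z>.118)&(z<.132);q=P[g][:,:2].astype(np.float32);r=cv2.minAreaRect(q);print("rect",r)
    s=(4,210,160,140,120) if n=="side" else (5,230,160,140,60)
    c=f["pixels"][s[2]:s[2]+s[4],s[1]:s[1]+s[3]]
    cv2.imwrite(f"pics/{n}c.png",cv2.resize(c,None,fx=s[0],fy=s[0],interpolation=cv2.INTER_CUBIC))
E
```

```text
side cam [0.449 1.288 0.874]
knob 51 [0.5639 0.0419 0.1976] [0.557 0.03  0.178] [0.571 0.048 0.213]
red px 66 311.1515151515151 183.83333333333334 [0.5639 0.0423 0.1934]
0.191 [0.5639 0.038  0.191 ]
0.211 [0.5606 0.0745 0.211 ]
rect ((0.6655274629592896, 0.06709952652454376), (0.3712006211280823, 0.20372028648853302), 73.19113159179688)
top cam [ 0.246 -0.015  1.652]
knob 30 [0.5607 0.0353 0.2067] [0.554 0.029 0.18 ] [0.57  0.043 0.217]
red px 21 311.14285714285717 182.66666666666666 [0.5625 0.0354 0.2124]
0.191 [0.5671 0.0357 0.191 ]
0.211 [0.5627 0.0351 0.211 ]
rect ((0.6680204272270203, 0.06347939372062683), (0.36929890513420105, 0.21069537103176117), 73.34339141845703)
```

View pics/topc.png

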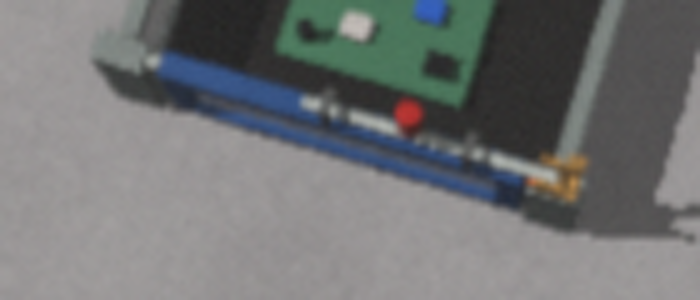

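Knob axis is at about (0.5635, 0.0355) and gate yaw is about -0.291. In the top crop the knob is at (408,114) and the keeper at (560,175). I'll close the jaws along the gate's y, so any centring error only slides the bolt along its free direction.

Call:
send_rows(steps=[{"translation":[2.5,-2,-1],"delta_rot":[0,0,0.04],"jaw":8.5},{"translation":[6,-5,-2],"delta_rot":[0,0,0.08],"jaw":8.5},{"translation":[9.5,-8,-3],"delta_rot":[0,0,0.13],"jaw":8},{"translation":[13,-11,-3.6],"delta_rot":[0,0,0.18],"jaw":7},{"translation":[16.5,-14,-3.6],"delta_rot":[0,0,0.22],"jaw":6},{"translation":[20,-16.8,-3.6],"delta_rot":[0,0,0.26],"jaw":5.5},{"translation":[23.5,-19.6,-3.6],"delta_rot":[0,0,0.3],"jaw":5.5},{"translation":[26.7,-22.2,-3.6],"delta_rot":[0,0,0.34],"jaw":5.5}])

```text
time: 0.9
tool_pos: [0.4003, -0.2697, 0.2809]
tool_rot: [-0.0, 1.0, 0.024, -0.0]
contact_force: [1.1, -0.1, 0.1]
gripper_width: 0.641
grasp_force: 0.0
```

```bash
cat >> h.py <<'E'
from scipy.spatial.transform import Rotation as Ro
def delta(s,p,yaw):
    "cm shift & rotvec in tool axes from measured pose to p, tool down with x along yaw"
    q=s["tool_rot"];R=Ro.from_quat([q[1],q[2],q[3],q[0]])
    T=Ro.from_euler("z",yaw)*Ro.from_euler("x",np.pi)
    return (R.inv().apply(np.array(p)-s["tool_pos"])*100).round(2),(R.inv()*T).as_rotvec().round(3)
def brief(s): print("t",round(s["time"],2),"p",s["tool_pos"].round(4),"q",s["tool_rot"].round(3),"F",s["contact_force"].round(1),"M",s["ft_torque"].round(2),"w",round(s["gripper_width"]*85,1),"g",round(s["grasp_force"],1))
E
python3 - <<'E'
from plant import *
from h import *
s=state();brief(s);print(delta(s,(.5635,.0355,.28),-.291))
E
```

```text
t 0.9 p [ 0.4003 -0.2697  0.2809] q [-0.     1.     0.024 -0.   ] F [ 1.1 -0.1  0.1] M [-0.01 -0.05 -0.  ] w 54.5 g 0.0
(array([ 17.75, -29.71,   0.1 ]), array([-0.   ,  0.   ,  0.338]))
```

Call:
send_rows(steps=[{"translation":[2.3,-3.8,0],"delta_rot":[0,0,0.05],"jaw":5.5},{"translation":[4.6,-7.7,0],"delta_rot":[0,0,0.1],"jaw":5.5},{"translation":[7,-11.7,0],"delta_rot":[0,0,0.15],"jaw":5.5},{"translation":[9.5,-15.9,0],"delta_rot":[0,0,0.2],"jaw":5.5},{"translation":[12,-20.1,0],"delta_rot":[0,0,0.25],"jaw":5.5},{"translation":[14.5,-24.3,0],"delta_rot":[0,0,0.3],"jaw":5.5},{"translation":[16.5,-27.7,0],"delta_rot":[0,0,0.338],"jaw":5.5},{"translation":[17.75,-29.7,0],"delta_rot":[0,0,0.338],"jaw":5.5}])

```text
time: 1.7
tool_pos: [0.5631, 0.0365, 0.2806]
tool_rot: [-0.0, 0.99, -0.143, -0.001]
contact_force: [0.6, -1.0, 0.2]
gripper_width: 0.644
grasp_force: 0.0
```

```bash
python3 - <<'E'
from plant import *
from h import *
s=state();brief(s)
f=grab_frame("wrist");cv2.imwrite("pics/w1.png",f["pixels"]);np.savez("w1.npz",**f)
R=cv2.Rodrigues(np.array(f["rvec"],float))[0];t=np.array(f["tvec"]).ravel()
print("cam",(-R.T@t).round(3),f["fx"],f["cx"],f["cy"])
m=red(f);n,l,st,c=cv2.connectedComponentsWithStats(m.astype(np.uint8));print(st[1:],c[1:])
E
```

```text
t 1.7 p [0.5631 0.0365 0.2806] q [-0.     0.99  -0.143 -0.001] F [ 0.6 -1.   0.2] M [-0.06  0.06  0.02] w 54.7 g 0.0
cam [0.638 0.013 0.409] 309.70691628693146 315.875538643563 202.29485019371685
[] []
```

View pics/w1.png

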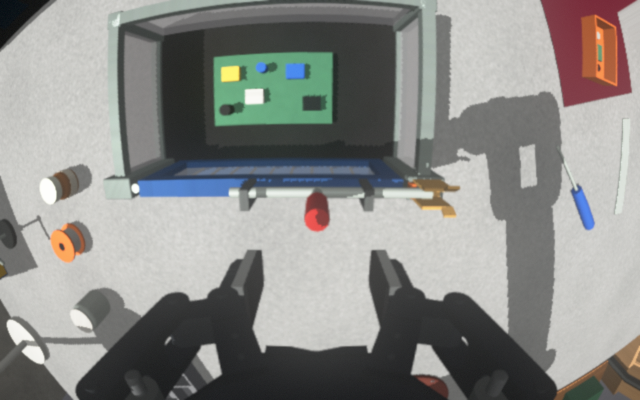

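Wrist view: knob top is centred at about (317,218), midway between the fingers at (257,260) and (375,260). The rod lies level at row 192, so the yaw matches.

```bash
python3 - <<'E'
from h import *
f=dict(np.load("w1.npz"))
R=cv2.Rodrigues(f["rvec"].astype(float))[0];C=-R.T@f["tvec"].ravel()
def hit(u,v,z):
    p=np.array([u-f["cx"],v-f["cy"]])/f["fx"];r=np.hypot(*p)
    d=R.T@np.r_[p/r*np.sin(r),np.cos(r)];return (C+d*(z-C[2])/d[2]).round(4)
h=cv2.cvtColor(f["pixels"],cv2.COLOR_BGR2HSV)
m=((h[...,0]<10)|(h[...,0]>170))&(h[...,1]>120)&(h[...,2]>60);m[:185]=0;m[240:]=0;m[:,:295]=0;m[:,340:]=0
v,u=np.nonzero(m);print(len(u),u.min(),u.max(),v.min(),v.max(),u.mean())
print("knob top",hit(317,219,.211),"mid u",hit(u.mean(),v.max(),.211))
a,b=hit(250,192,.145),hit(362,192.5,.145);print("rod",a,b,np.arctan2(*(a-b)[:2]))
E
```

```text
519 305 327 194 230 315.0828516377649
knob top [0.5645 0.0341 0.211 ] mid u [0.557  0.0377 0.211 ]
rod [0.5819 0.0917 0.145 ] [ 0.5529 -0.0046  0.145 ] 0.2925044131422307
```

Call:
send_rows(steps=[{"translation":[0.1,0.05,1.0],"delta_rot":[0,0,0],"jaw":5.5},{"translation":[0.15,0.1,2.6],"delta_rot":[0,0,0],"jaw":5.5},{"translation":[0.15,0.1,4.2],"delta_rot":[0,0,0],"jaw":5.5},{"translation":[0.15,0.1,5.8],"delta_rot":[0,0,0],"jaw":5},{"translation":[0.15,0.1,7.2],"delta_rot":[0,0,0],"jaw":4.5},{"translation":[0.15,0.1,8.5],"delta_rot":[0,0,0],"jaw":4},{"translation":[0.15,0.1,9.4],"delta_rot":[0,0,0],"jaw":3.5},{"translation":[0.15,0.1,9.4],"delta_rot":[0,0,0],"jaw":3.5}])

```text
time: 2.55
tool_pos: [0.5629, 0.0322, 0.1853]
tool_rot: [0.0, 0.99, -0.144, -0.002]
contact_force: [0.7, 0.8, 0.4]
gripper_width: 0.409
grasp_force: 0.0
```

```bash
python3 - <<'E'
from plant import *
from h import *
s=state();brief(s);print(delta(s,(.5645,.035,.186),-.2915))
f=grab_frame("wrist");cv2.imwrite("pics/w2.png",f["pixels"][130:370,160:480].repeat(2,0).repeat(2,1))
E
```

```text
t 2.55 p [0.5629 0.0322 0.1853] q [ 0.     0.99  -0.144 -0.002] F [0.7 0.8 0.4] M [-0.02  0.01 -0.02] w 34.8 g 0.0
(array([ 0.08, -0.32, -0.07]), array([0.001, 0.003, 0.002]))
```

View pics/w2.png

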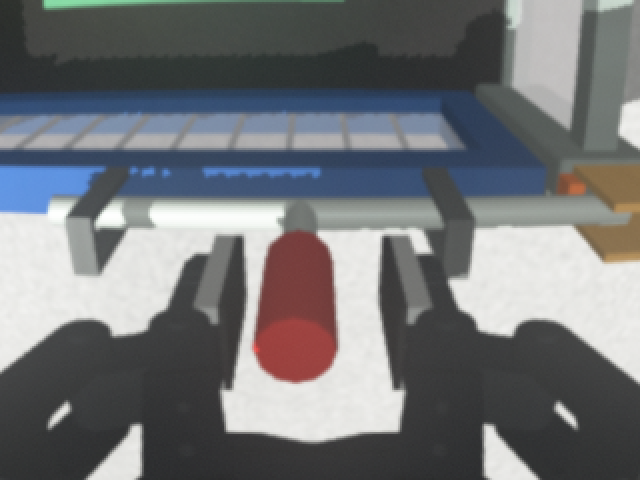

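The knob (297,300) sits about 3–4 mm left of the jaw centre (314), matching the measured offset. I'll correct that, then close slowly.

Call:
send_rows(steps=[{"translation":[0.1,-0.2,0],"delta_rot":[0,0,0],"jaw":3.5},{"translation":[0.1,-0.35,0],"delta_rot":[0,0,0],"jaw":3.2},{"translation":[0.1,-0.35,0],"delta_rot":[0,0,0],"jaw":2.8},{"translation":[0.1,-0.35,0],"delta_rot":[0,0,0],"jaw":2.5},{"translation":[0.1,-0.35,0],"delta_rot":[0,0,0],"jaw":2.3},{"translation":[0.1,-0.35,0],"delta_rot":[0,0,0],"jaw":2.2},{"translation":[0.1,-0.35,0],"delta_rot":[0,0,0],"jaw":2.1},{"translation":[0.1,-0.35,0],"delta_rot":[0,0,0],"jaw":2.1}])

```text
time: 3.4
tool_pos: [0.5657, 0.0353, 0.1873]
tool_rot: [-0.0, 0.99, -0.144, -0.0]
contact_force: [0.3, -0.2, -0.0]
gripper_width: 0.243
grasp_force: 0.0
```

```bash
python3 - <<'E'
from plant import *
from h import *
s=state();brief(s)
f=grab_frame("wrist");cv2.imwrite("pics/w3.png",f["pixels"][130:370,160:480].repeat(2,0).repeat(2,1))
E
```

```text
t 3.4 p [0.5657 0.0353 0.1873] q [-0.     0.99  -0.144 -0.   ] F [ 0.3 -0.2 -0. ] M [ 0.01 -0.02 -0.01] w 20.6 g 0.0
```

View pics/w3.png

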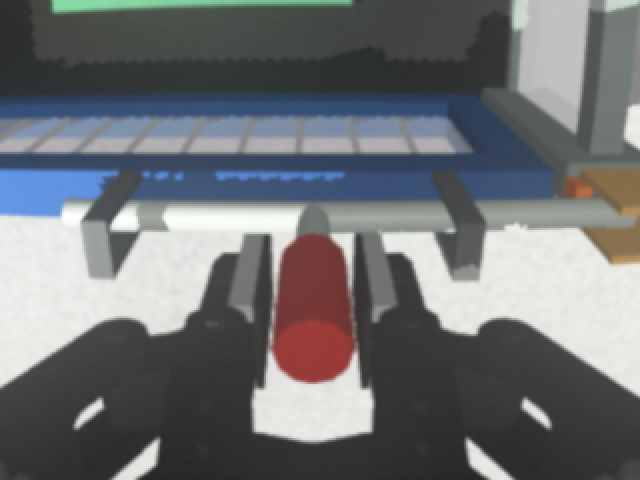

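The knob (312,310) is centred between the pads with about 1.5 mm either side. Closing.

Call:
send_rows(steps=[{"translation":[0,0,0],"delta_rot":[0,0,0],"jaw":1.9},{"translation":[0,0,0],"delta_rot":[0,0,0],"jaw":1.7},{"translation":[0,0,0],"delta_rot":[0,0,0],"jaw":1.5},{"translation":[0,0,0],"delta_rot":[0,0,0],"jaw":1.0},{"translation":[0,0,0],"delta_rot":[0,0,0],"jaw":1.0},{"translation":[0,0,0],"delta_rot":[0,0,0],"jaw":1.0},{"translation":[0,0,0],"delta_rot":[0,0,0],"jaw":1.0},{"translation":[0,0,0],"delta_rot":[0,0,0],"jaw":1.0}])

```text
time: 4.25
tool_pos: [0.5658, 0.0353, 0.1874]
tool_rot: [0.0, 0.99, -0.144, 0.0]
contact_force: [-0.4, 0.5, 1.1]
gripper_width: 0.191
grasp_force: 58.4
```

```bash
python3 - <<'E'
from plant import *
from h import *
brief(state())
E
```

```text
t 4.25 p [0.5658 0.0353 0.1874] q [ 0.     0.99  -0.144  0.   ] F [-0.4  0.5  1.1] M [-0.08  0.12  0.01] w 16.2 g 58.4
```

Call:
send_rows(steps=[{"translation":[0,0,-0.2],"delta_rot":[0,0,0],"jaw":1.0},{"translation":[0,0,-0.4],"delta_rot":[0,0,0],"jaw":1.0},{"translation":[0,0,-0.6],"delta_rot":[0,0,0],"jaw":1.0},{"translation":[0,0,-0.8],"delta_rot":[0,0,0],"jaw":1.0},{"translation":[0,0,-1.0],"delta_rot":[0,0,0],"jaw":1.0},{"translation":[0,0,-1.15],"delta_rot":[0,0,0],"jaw":1.0},{"translation":[0,0,-1.15],"delta_rot":[0,0,0],"jaw":1.0},{"translation":[0,0,-1.15],"delta_rot":[0,0,0],"jaw":1.0}])

```text
time: 5.05
tool_pos: [0.5657, 0.0353, 0.1988]
tool_rot: [0.0, 0.99, -0.144, -0.0]
contact_force: [0.4, -0.2, -2.0]
gripper_width: 0.197
grasp_force: 58.5
```

```bash
python3 - <<'E'
from plant import *
from h import *
brief(state())
f=grab_frame("wrist");cv2.imwrite("pics/w4.png",f["pixels"][130:370,160:480].repeat(2,0).repeat(2,1))
E
```

```text
t 5.05 p [0.5657 0.0353 0.1988] q [ 0.     0.99  -0.144 -0.   ] F [ 0.4 -0.2 -2. ] M [-0.06 -0.12 -0.06] w 16.7 g 58.5
```

View pics/w4.png

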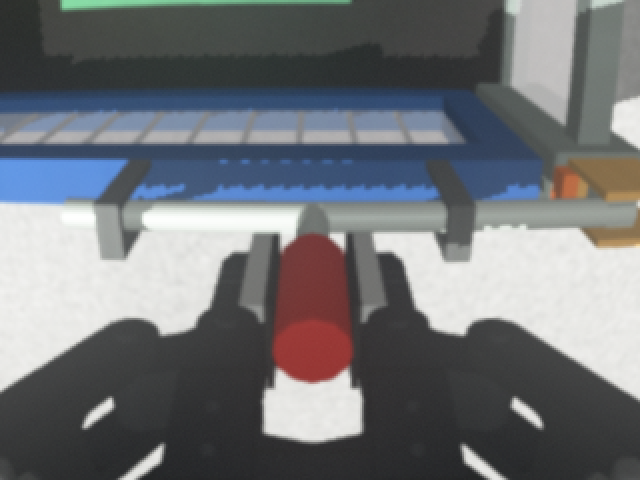

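The rod and knob rose with the gripper: knob row is unchanged while the guides dropped to row 258. The load is 2 N, about the bolt's weight. Now draw 33 mm along the gate's +y (tool -y).

Call:
send_rows(steps=[{"translation":[0,-0.3,0],"delta_rot":[0,0,0],"jaw":1.0},{"translation":[0,-0.8,0],"delta_rot":[0,0,0],"jaw":1.0},{"translation":[0,-1.3,0],"delta_rot":[0,0,0],"jaw":1.0},{"translation":[0,-1.8,0],"delta_rot":[0,0,0],"jaw":1.0},{"translation":[0,-2.3,0],"delta_rot":[0,0,0],"jaw":1.0},{"translation":[0,-2.8,0],"delta_rot":[0,0,0],"jaw":1.0},{"translation":[0,-3.3,0],"delta_rot":[0,0,0],"jaw":1.0},{"translation":[0,-3.3,0],"delta_rot":[0,0,0],"jaw":1.0}])

```text
time: 5.9
tool_pos: [0.5754, 0.0678, 0.1988]
tool_rot: [-0.0, 0.99, -0.144, 0.0]
contact_force: [0.8, 1.0, -3.3]
gripper_width: 0.194
grasp_force: 58.5
```

```bash
python3 - <<'E'
from plant import *
from h import *
s=state();brief(s)
f=grab_frame("wrist");cv2.imwrite("pics/w5.png",f["pixels"][130:370,160:480].repeat(2,0).repeat(2,1))
# swing plan about hinge: knob 0.2-draw from hinge along gate -y; grip pose relative to hinge
yaw=-.2915; gy=np.array([-np.sin(yaw),np.cos(yaw)]); p=s["tool_pos"]
start_r=.2-.002-.033; H=p[:2]+gy*start_r; print("hinge",H,"r",start_r)
q=s["tool_rot"];R=Ro.from_quat([q[1],q[2],q[3],q[0]])
for k in range(0,13):
    a=.03*k;y=yaw-a; c=H-start_r*np.array([-np.sin(y),np.cos(y)])
    print(round(a,3),(R.inv().apply(np.r_[c,p[2]]-p)*100).round(2),"rot z",round(a,3))
E
```

```text
t 5.9 p [0.5754 0.0678 0.1988] q [-0.     0.99  -0.144  0.   ] F [ 0.8  1.  -3.3] M [-0.03 -0.06 -0.02] w 16.5 g 58.5
hinge [0.62281509 0.22584026] r 0.165
0.0 [ 0.  0. -0.] rot z 0.0
0.03 [-0.49 -0.01 -0.  ] rot z 0.03
0.06 [-0.99 -0.03 -0.  ] rot z 0.06
0.09 [-1.48 -0.07 -0.  ] rot z 0.09
0.12 [-1.97 -0.12 -0.  ] rot z 0.12
0.15 [-2.47 -0.19 -0.  ] rot z 0.15
0.18 [-2.95 -0.28 -0.  ] rot z 0.18
0.21 [-3.44 -0.37 -0.  ] rot z 0.21
0.24 [-3.92 -0.49  0.  ] rot z 0.24
0.27 [-4.4  -0.61  0.  ] rot z 0.27
0.3 [-4.87 -0.75  0.  ] rot z 0.3
0.33 [-5.34 -0.91  0.  ] rot z 0.33
0.36 [-5.81 -1.08  0.  ] rot z 0.36
```

View pics/w5.png

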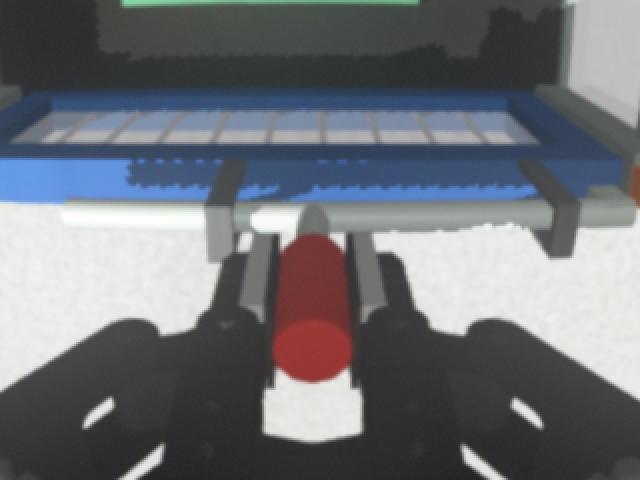

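The bolt is drawn: the nose at about (605,195) is now short of the lip (635,185), at low force. Swinging the gate along the arc.

Call:
send_rows(steps=[{"translation":[-0.25,0,0],"delta_rot":[0,0,0.015],"jaw":1.0},{"translation":[-0.66,-0.01,0],"delta_rot":[0,0,0.04],"jaw":1.0},{"translation":[-1.15,-0.04,0],"delta_rot":[0,0,0.07],"jaw":1.0},{"translation":[-1.64,-0.08,0],"delta_rot":[0,0,0.1],"jaw":1.0},{"translation":[-2.14,-0.14,0],"delta_rot":[0,0,0.13],"jaw":1.0},{"translation":[-2.63,-0.21,0],"delta_rot":[0,0,0.16],"jaw":1.0},{"translation":[-2.95,-0.28,0],"delta_rot":[0,0,0.18],"jaw":1.0},{"translation":[-2.95,-0.28,0],"delta_rot":[0,0,0.18],"jaw":1.0}])

```text
time: 6.75
tool_pos: [0.5475, 0.0778, 0.1991]
tool_rot: [0.0, 0.973, -0.233, 0.0]
contact_force: [2.9, -2.2, -2.2]
gripper_width: 0.194
grasp_force: 58.6
```

```bash
python3 - <<'E'
from plant import *
from h import *
s=state();brief(s)
y0=-.2915;H=np.array([.6228,.2258]);r=.165;q=s["tool_rot"];R=Ro.from_quat([q[1],q[2],q[3],q[0]]);p=s["tool_pos"]
for a in (.2,.24,.28,.32,.35):
    y=y0-a;c=H-r*np.array([-np.sin(y),np.cos(y)]);print(a,(R.inv().apply(np.r_[c,p[2]]-p)*100).round(2),round(a-.18,2))
E
```

```text
t 6.75 p [0.5475 0.0778 0.1991] q [ 0.     0.973 -0.233  0.   ] F [ 2.9 -2.2 -2.2] M [-0.18 -0.35 -0.02] w 16.5 g 58.6
0.2 [-0.34 -0.11 -0.  ] 0.02
0.24 [-1.   -0.13 -0.  ] 0.06
0.28 [-1.66 -0.19 -0.  ] 0.1
0.32 [-2.32 -0.27 -0.  ] 0.14
0.35 [-2.8  -0.35 -0.  ] 0.17
```

Call:
send_rows(steps=[{"translation":[-0.35,-0.02,0],"delta_rot":[0,0,0.02],"jaw":1.0},{"translation":[-0.75,-0.05,0],"delta_rot":[0,0,0.045],"jaw":1.0},{"translation":[-1.2,-0.09,0],"delta_rot":[0,0,0.075],"jaw":1.0},{"translation":[-1.7,-0.15,0],"delta_rot":[0,0,0.105],"jaw":1.0},{"translation":[-2.2,-0.21,0],"delta_rot":[0,0,0.135],"jaw":1.0},{"translation":[-2.6,-0.27,0],"delta_rot":[0,0,0.16],"jaw":1.0},{"translation":[-2.75,-0.3,0],"delta_rot":[0,0,0.17],"jaw":1.0},{"translation":[-2.75,-0.3,0],"delta_rot":[0,0,0.17],"jaw":1.0}])

```text
time: 7.55
tool_pos: [0.5243, 0.0931, 0.1988]
tool_rot: [0.0, 0.949, -0.314, -0.0]
contact_force: [2.7, -3.9, -2.8]
gripper_width: 0.195
grasp_force: 58.6
```

```bash
python3 - <<'E'
from plant import *
from h import *
s=state();brief(s)
f=grab_frame("top");P=pts(f);h=cv2.cvtColor(f["pixels"],cv2.COLOR_BGR2HSV);x,y,z=P[...,0],P[...,1],P[...,2]
f2=grab_frame("side");P2=pts(f2);h2=cv2.cvtColor(f2["pixels"],cv2.COLOR_BGR2HSV)
for P,h in((P,h),(P2,h2)):
    x,y,z=P[...,0],P[...,1],P[...,2]
    b=(abs(h[...,0].astype(int)-110)<12)&(h[...,1]>150)&(x>.4)&(x<.7)&(y>-.15)&(y<.3)&(z>.112)&(z<.135)
    q=P[b][:,:2]
    if len(q)>10: l=cv2.fitLine(q.astype(np.float32),cv2.DIST_HUBER,0,.01,.01).ravel();print(len(q),"gate yaw",-np.arctan(l[0]/l[1]))
f=grab_frame("wrist");cv2.imwrite("pics/w6.png",f["pixels"])
E
```

```text
t 7.55 p [0.5243 0.0931 0.1988] q [ 0.     0.949 -0.314 -0.   ] F [ 2.7 -3.9 -2.8] M [-0.46 -0.37 -0.07] w 16.5 g 58.6
411 gate yaw -0.63367456
```

View pics/w6.png

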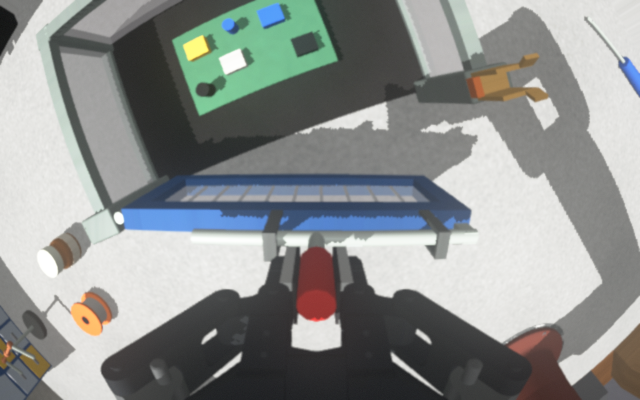

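The gate is open, with its rod parallel to the gripper's closing line (row 238) and the knob (317,285) held. Measured opening is about 0.34 rad. One hold to settle, then hand in.

Call:
send_rows(steps=[{"translation":[-0.05,0,0],"delta_rot":[0,0,0],"jaw":1.0},{"translation":[-0.05,0,0],"delta_rot":[0,0,0],"jaw":1.0},{"translation":[-0.05,0,0],"delta_rot":[0,0,0],"jaw":1.0},{"translation":[-0.05,0,0],"delta_rot":[0,0,0],"jaw":1.0},{"translation":[-0.05,0,0],"delta_rot":[0,0,0],"jaw":1.0},{"translation":[-0.05,0,0],"delta_rot":[0,0,0],"jaw":1.0},{"translation":[-0.05,0,0],"delta_rot":[0,0,0],"jaw":1.0},{"translation":[-0.05,0,0],"delta_rot":[0,0,0],"jaw":1.0}])

```text
time: 8.5
tool_pos: [0.5241, 0.0934, 0.1988]
tool_rot: [0.0, 0.949, -0.314, 0.0]
contact_force: [3.5, -3.9, -2.0]
gripper_width: 0.193
grasp_force: 58.6
```

```bash
python3 - <<'E'
from plant import *
from h import *
brief(state());print(job_done())
E
```

```text
t 8.5 p [0.5241 0.0934 0.1988] q [ 0.     0.949 -0.314  0.   ] F [ 3.5 -3.9 -2. ] M [-0.54 -0.45 -0.11] w 16.4 g 58.6
the job is handed in; nothing more can be done
None
```

I lifted the bolt about 11.5 mm, drew it back 33 mm clear of the keeper, and opened the gate to about 0.34–0.35 rad (20°), still held by the knob; measured forces stayed under about 6 N, and I handed the job in at 8.5 s.

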